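# Mark the last wooden block and box it up

### The arm

A 6-joint arm with a two-finger parallel gripper is mounted at the origin on the work surface. World frame = base frame: x ahead of the robot, y to its left, z up, the work surface at z = 0. Lengths are in m, angles in rad, forces in N, time in s.
With the tool pointing down it reaches from about 0.25 to 0.775 m from the base axis. Payload 4 kg.
Tool frame: the origin (TCP) lies between the finger pads; the fingertips stand 11 mm ahead of it and the grasp point (between the pads) lies 8 mm behind it (robot.tip_extent is the z of the fingertips in the tool frame, in m); z points along the fingers, y is the line along which they close (so a half turn about z gives the same grasp; the last joint's range is limited). The gripper opens to 94 mm and grips with 3 to 60 N. Pads are 16 mm wide; open, the fingers measure 119 mm over their backs; the gripper's body (75 mm by 177 mm) begins 78 mm behind the grasp point.
Start: joints at [-1.404, 0.087, 1.371, -0, 1.684, -0.103], TCP at [0.147, -0.53, 0.217] pointing down, gripper open.
Joint ranges: [-3.1, 3.1], [-0.76, 2.03], [0.27, 2.55], [-1.08, 4.22], [0.17, 2.65], [-2.57, 2.57]. Speed limits (rad/s): [2.79, 2.79, 3.14, 3.14, 3.14, 3.14].

### API

Orientations are given as [roll, pitch, yaw] about the fixed x, y, z axes, in that order (R = Rz(yaw) Ry(pitch) Rx(roll)).
In Python, from bench import robot, imaging gives the robot as it stands.
- The arm moves only by the shell command python3 -m pendant 'ROWS'. ROWS is JSON, a list of rows, each a list of 7 numbers: the shift along the world's x, y, z in cm, then the turn, a rotation vector about the world's x, y, z in degrees, then the opening, from 0 (shut) to 1 (fully open). In form: [[dx, dy, dz, ax, ay, az, jaw], ...]. A call has 1 to 8 rows; each row shifts and turns the commanded pose from where the row before left it; what a row does not reach is not made up. A row lasts 1/10 s, in which the tool goes at most 50 mm and 8.59 degrees, less where a joint would pass 70% of its speed; a pose out of reach is approached as far as the arm can. A call is refused whole if a number of a shift passes 5 or a number of a turn 8.59, either way. A call with a gripper value outside its range is refused whole. The fingers move at their own pace and stop on an object; the grip force is fixed at half the most. Time passes only in rows, so rows that do not move let the fingers close. It gives the time, the measured TCP pose, the force, the opening and the grip force at its end, in the units of the state.
- robot.get_obs(): the state, without advancing time (a new reading comes with each control period).
- imaging.snapshot(name): name is "scene" or "side" or "wrist"; returns the picture (400x640x3 uint8, red, green, blue); there is no depth.
- imaging.camera_params(name): a dict with "camera_matrix" (3x3 intrinsics, pixels), "R" (3x3) and "t" (3): a world point X has camera coordinates R X + t. Camera axes: x right, y down, z forward; pixel columns grow to the right and rows downward; lengths in m; the calibration is good to about 2 mm. A picture is of the moment at which its call begins: read the wrist's pose just before it. camera_params takes no time and is no camera call; for the wrist camera it gives the pose at the moment of the call.
- robot.close_job(): hands the job in; it is judged then, once.
The state is a dict: "time": time; "joint_positions": joint angles; "qvel": joint speeds; "joint_torque": joint torques, N m; "tool_pos": TCP position; "ee_rot": TCP orientation; "wrist_force": force on the tool from outside, world axes, zero at the start; "wrist_torque": the same for the moment, N m; "width": finger opening in m; "finger_force": force on a finger pad.
Only numpy, scipy, OpenCV 4.12 (cv2) and the standard library are available. Lean on these libraries where they do the work, as an engineer would, in place of code of your own. Each camera call takes 0.05 s, during which the arm holds its last target. There are 200 camera calls.

### The job

A wooden block lies under the sprung steel stamp of the sloping marking stand: take the mallet from its rest and strike the stamp's head with the mallet's face, a brisk blow along the stamp's axis that drives it all the way down, keeping the gripper off the stamp's head. Lay the mallet back in its rest as it was, then draw the marked block out sideways from under the stamp and pack it flat, same face up, into the one empty bay of the tray, between its neighbours (the bay with the paper slip on its floor). Leave everything else where it is.

Things in the scene. Friction and masses are not known exactly. Their poses are not given: they have to be found in the camera images.
- mallet: Wooden mallet, 0.3 kg. Origin: centre of the striking (lower) face of its head, an upright cylinder 42 mm across, 64 mm tall, axis along z. Handle: bar 20 mm wide (y), 26 mm high (z), centre line 32 mm above the origin, running along -x to x = -195 mm. In the rest the head stands on its face, the handle level.
- mallet_grip (a point): Point on the mallet's handle centre line, 60 mm from the head's axis and 32 mm above the striking face; axes as the mallet's.
- rest: Wooden mallet rest, fixed. Origin: centre of its underside. Base 205 (x) x 64 (y) x 10 mm; at x = -75 mm a fork, prongs 34 mm apart inside and 52 mm high above the bench, saddle at 28.6 mm. The mallet's origin belongs at (70, 0, 10) mm in this frame, axes alike.
- stand: Marking stand, fixed. Origin: centre of its underside. Bed slopes down 30 deg to -x, centre line 45 mm up, y -110 to 86 mm, 62 mm deep; 8 mm lip on the low edge. At y = 53 to 81 mm a grey post square to the bed stops the block; its arm reaches over the bed to y = 17 mm, 88 to 108 mm above the bed (square to it). Open towards -y.
- stamp_head: Flat steel head of the sprung stamp, 32 mm across, 10 mm thick. Origin: centre of its top face; z is the stamp's axis, square to the bed (leans 30 deg to the stand's -x). At rest 153 mm above the bed along z, at y = 30 mm of the stand, underside 35 mm above the arm. The die (24 mm across) then hangs 27 mm over the block.
- stamp (a joint): Travel of the stamp down along its axis, m: 0 = up (sprung), 0.025 = fully down. About 2.5 N starts it, about 8.5 N holds it down; it springs back by itself.
- block: Light wooden block 38 (x) x 110 (y) x 46 mm (z), 0.12 kg. Origin: centre of its underside. At first it lies on the stand's bed against the lip, z square to the bed (leaning 30 deg), +y end under the stamp, -y end free; it must slide about 50 mm towards -y before it can be lifted clear.
- tray: Shallow plywood tray, fixed. Origin: centre of its underside. Outside 182 (x) x 128 (y) x 25 mm high, walls and floor 5 mm. Four bays side by side at x = -63, -21, 21, 63 mm, long way along y; three hold loose pieces 38 x 108 mm, 16 to 22 mm tall, leaving about 4 mm each side of the block in the empty bay.
- slip: Thin white paper slip 34 x 104 mm on the floor of the tray's empty bay. Origin: centre of the bay's floor, 5 mm above the bench; axes as the tray's.
- flat_block: Loose wooden piece 38 x 108 x 22 mm in the tray. Origin: centre of its underside.
- tin: Loose flat metal tin 38 x 108 x 20 mm in the tray. Origin: centre of its underside.
- palette: Loose white paint palette 38 x 108 x 16 mm in the tray. Origin: centre of its underside.
- bead_a: Bystander: flat wooden bead 34 mm across, 14 mm high.
- bead_b: Bystander: flat wooden bead 44 mm across, 18 mm high.
- bead_c: Bystander: flat wooden bead 28 mm across, 16 mm high.
- eraser: Bystander: soft green block 35 x 80 x 24 mm.
- tub: Bystander: white plastic tub 90 mm across, 55 mm high.
- jar: Bystander: glass jar 56 mm across, 75 mm high.
- driftwood: Bystander: flat piece of driftwood 130 mm long along x, 14 mm high.
- brush: Bystander: paint brush 170 mm long.
Mind the look-alikes: they are no part of the job. What is shaped like the block but green or red is not meant.

How it is judged:
By the outcome, as a careful person would: the job done as asked, in the order asked, and still so for the second after the job is handed in, with the robot touching nothing.
It also fails if it takes over 61 s, if anything falls off the work surface, if the arm or the gripper's body presses on something with over 40 N, if the wrist force passes 120 N, or if a joint passes its speed limit or range.

## Working session

There is one attempt and no reset: what is moved stays moved. The work goes in short steps, Python scripts to look and compute and a shell command to move; the robot and the scene stay as the last step left them, time stands still between calls to the robot, and variables do not carry over. Pictures are saved under pics/ and viewed, at most 10 in all, crops included, and the job is handed in when it is done.

```bash
ls; mkdir -p pics
python3 - <<'E'
from bench import robot, imaging
import cv2
o=robot.get_obs(); print(o)
for n in ("scene","side"):
    im=imaging.snapshot(n); cv2.imwrite(f"pics/{n}.png",im[:,:,::-1]); cv2.imwrite(f"pics/{n}_2.png",cv2.resize(im[:,:,::-1],(800,500),interpolation=cv2.INTER_CUBIC))
    p=imaging.camera_params(n); print(n,p)
E
```

```text
pics
{'time': 0.0, 'joint_positions': array([-1.40409120e+00,  8.79226428e-02,  1.37220389e+00, -3.52656769e-06,
        1.68357453e+00, -1.03102621e-01]), 'qvel': array([-0.00113599,  0.00013149, -0.001105  , -0.00076986,  0.00189855,
       -0.00121666]), 'joint_torque': array([-1.64170946e-03, -3.40181530e+01, -3.02430618e+01,  7.17263762e-02,
        3.28572455e-02, -1.57359864e-04]), 'tool_pos': array([ 0.14650949, -0.52960553,  0.21534737]), 'ee_rot': array([-3.13949508e+00, -2.13511556e-04,  2.69807127e-01]), 'wrist_force': array([-0.38992064, -0.04484452, -0.48904761]), 'wrist_torque': array([-0.00335429, -0.0142607 ,  0.01764036]), 'finger_force': 0.0, 'width': 0.09377054644868445}
scene {'camera_matrix': array([[498.57021109,   0.        , 318.88388605],
       [  0.        , 498.57021109, 205.86099171],
       [  0.        ,   0.        ,   1.        ]]), 'R': array([[ 0.79800757,  0.60233358,  0.0194468 ],
       [ 0.40963512, -0.51847582, -0.7505877 ],
       [-0.44202148,  0.60694076, -0.66048462]]), 't': array([-0.41927465, -0.14746754,  1.51834505])}
side {'camera_matrix': array([[423.73603396,   0.        , 321.72129851],
       [  0.        , 423.73603396, 196.01507891],
       [  0.        ,   0.        ,   1.        ]]), 'R': array([[-0.99586278, -0.09075622, -0.00454121],
       [-0.0676411 ,  0.77373954, -0.62988238],
       [ 0.06067946, -0.62696925, -0.77667726]]), 't': array([0.55964365, 0.1397128 , 1.0015528 ])}
```

View pics/scene_2.png

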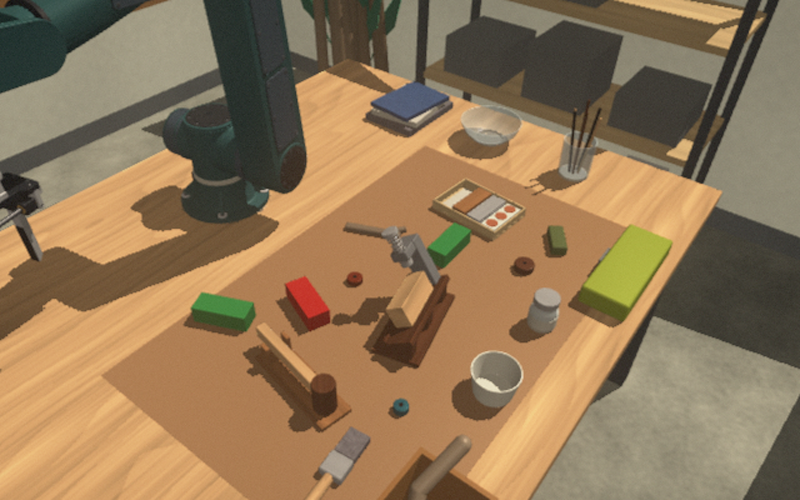

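View pics/side_2.png

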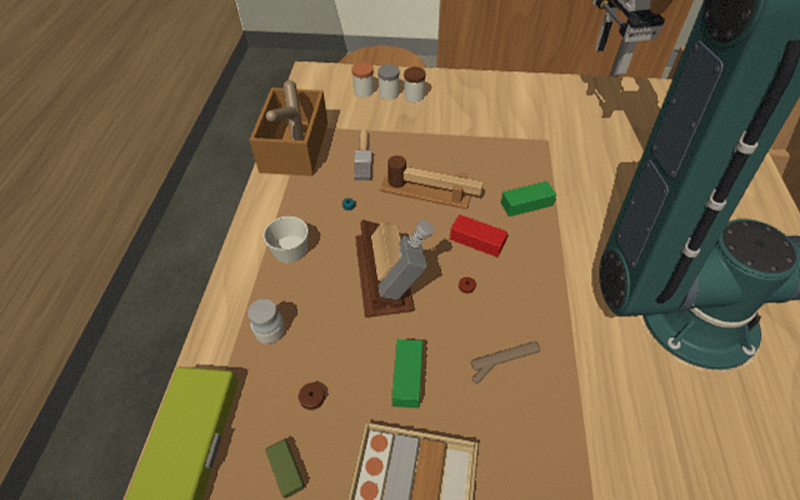

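Run:
```python
import cv2, numpy as np
s=cv2.imread("pics/scene.png"); d=cv2.imread("pics/side.png")
def crop(im,x,y,w,h,k):
    c=cv2.resize(im[y:y+h,x:x+w],None,fx=k,fy=k,interpolation=cv2.INTER_CUBIC)
    for i in range(0,w,20): cv2.putText(c,str(x+i),(i*k,8),0,.3,(255,255,0),1); cv2.line(c,(i*k,8),(i*k,14),(255,255,0),1)
    for i in range(20,h,20): cv2.putText(c,str(y+i),(0,i*k+3),0,.3,(255,255,0),1)
    return c
cv2.imwrite("pics/A.png",crop(s,198,205,190,145,4))
out=np.zeros((580,800,3),np.uint8)
b=crop(d,282,118,112,140,4); out[:560,:448]=b
t=crop(s,340,140,85,54,4); out[:216,450:790]=t
u=crop(d,278,335,110,65,3); out[230:425,450:780]=u
cv2.imwrite("pics/B.png",out)
```

```text
(no output)
```

View pics/A.png

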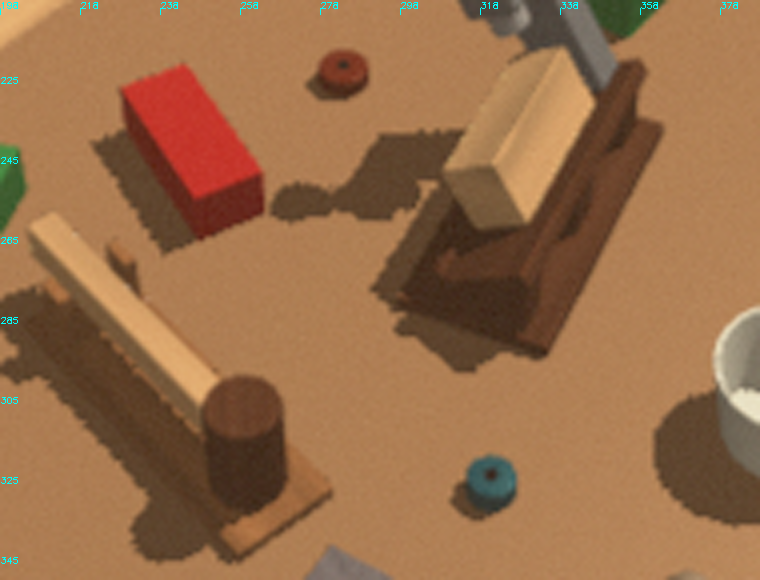

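View pics/B.png

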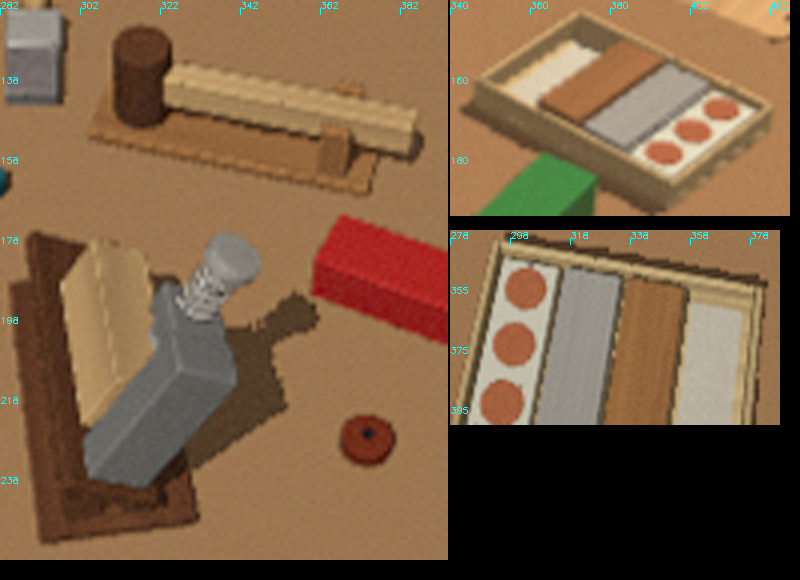

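```bash
cat > h.py <<'E'
import numpy as np, cv2
from scipy.optimize import least_squares
from scipy.spatial.transform import Rotation as Ro
from bench import robot, imaging
P={n:imaging.camera_params(n) for n in("scene","side")}
def proj(n,X):
    p=P[n]; c=np.atleast_2d(X)@p["R"].T+p["t"]; q=c@p["camera_matrix"].T; return q[:,:2]/q[:,2:]
def T(p,X):
    X=np.atleast_2d(X)/1000; c,s=np.cos(p[2]),np.sin(p[2])
    return X@np.array([[c,s,0],[-s,c,0],[0,0,1]])+[p[0],p[1],0]
c30,s30=np.cos(np.pi/6),.5
def bed(u,y,h): return [u*c30-h*s30,y,45+u*s30+h*c30]
A=lambda x,y:(198+x/4,205+y/4); B=lambda x,y:(282+x/4,118+y/4)
C=lambda x,y:(340+(x-450)/4,140+y/4); D=lambda x,y:(278+(x-450)/3,335+(y-230)/3)
def fit(obs,p0):
    f=lambda p:np.concatenate([(proj(n,T(p,m(p)))[0]-px) for n,m,px in obs])
    r=least_squares(f,p0,loss="soft_l1",x_scale=[.01,.01,.05]+[5]*(len(p0)-3)); return r.x,f(r.x).reshape(-1,2)
k=lambda *v:(lambda p:list(v))
def goto(pos,R):
    """shift (cm) and rotvec (deg) from the measured pose to TCP pos and rotation R"""
    o=robot.get_obs(); Rc=Ro.from_euler("xyz",o["ee_rot"])
    print("shift cm",np.round((np.array(pos)-o["tool_pos"])*100,2),"turn deg",np.round(np.degrees((R*Rc.inv()).as_rotvec()),2),"t",round(o["time"],2),"tcp",np.round(o["tool_pos"],4))
E
cat > fit.py <<'E'
from h import *
mal=[("scene",k(70,0,74),A(243,407)),("scene",k(-125,-10,55),A(28,230)),("scene",k(-125,10,55),A(58,212)),("scene",k(102.5,32,10),A(332,490)),("scene",k(102.5,-32,0),A(239,560)),
("side",k(70,0,74),B(142,45)),("side",k(-125,-10,55),B(418,108)),("side",k(-125,10,55),B(411,128)),("side",k(102.5,32,0),B(90,135)),("side",k(-102.5,32,0),B(368,194))]
tray=[("scene",k(-91,-64,25),C(475,85)),("scene",k(-91,64,25),C(580,12)),("scene",k(91,64,25),C(770,107)),("scene",k(91,-64,25),C(670,184)),("side",k(91,-64,25),D(497,238)),("side",k(-91,-64,25),D(765,287))]
b=lambda su,y,h:(lambda p:bed(p[3]+su*19,y,h))
st=[("scene",b(-1,-57,46),A(443,168)),("scene",b(1,-57,46),A(497,167)),("scene",b(1,-57,0),A(528,221)),("scene",b(-1,-57,0),A(480,228)),("scene",b(1,53,46),A(568,47)),
("side",b(1,-57,46),B(98,240)),("side",b(-1,-57,46),B(148,250)),("side",b(1,-57,0),B(62,287)),("side",lambda p:bed(p[4],30,153),B(234,252))]
res={}
for n,o,p0 in(("rest",mal,[.4,-.3,-.2]),("tray",tray,[.4,.3,0]),("stand",st,[.45,-.1,.2,-9,-9])):
    p,r=fit(o,p0); res[n]=p; print(n,np.round(p,4),"deg",np.degrees(p[2]).round(2)); print(r.round(1).tolist())
np.savez("res.npz",**res)
p=res["stand"]; im={n:cv2.resize(cv2.imread(f"pics/{n}.png"),None,fx=4,fy=4,interpolation=cv2.INTER_CUBIC) for n in P}
def draw(p,pts,col,closed=True):
    for n in P: cv2.polylines(im[n],[(proj(n,T(p,pts))*4+1.5).round().astype(int)],closed,col,1)
a=np.linspace(0,2*np.pi,40)
for z in(10,74): draw(res["rest"],np.c_[70+21*np.cos(a),21*np.sin(a),0*a+z],(0,255,0))
for z in(29,55): draw(res["rest"],[[-125,-10,z],[-125,10,z],[49,10,z],[49,-10,z]],(0,255,0))
draw(res["rest"],[[-102.5,-32,10],[-102.5,32,10],[102.5,32,10],[102.5,-32,10]],(255,255,0))
for h in(0,46): draw(p,[bed(p[3]+i*19,y,h) for i,y in((-1,-57),(1,-57),(1,53),(-1,53))],(0,0,255))
for h in(143,153): draw(p,[bed(p[4]+16*np.cos(t),30+16*np.sin(t),h) for t in a],(255,0,255))
draw(p,[bed(u,y,0) for u,y in((-31,-110),(31,-110),(31,86),(-31,86))],(255,255,0))
draw(p,[bed(p[3],y,108) for y in(17,81)],(0,255,255))
t=res["tray"]; draw(t,[[-91,-64,25],[-91,64,25],[91,64,25],[91,-64,25]],(0,255,0)); draw(t,[[-80,-52,5],[-80,52,5],[-46,52,5],[-46,-52,5]],(255,0,255))
def cr(n,x,y,w,h): return im[n][y*4:(y+h)*4,x*4:(x+w)*4]
o=np.zeros((600,800,3),np.uint8); s1=cr("scene",290,175,75,120); o[:480,:300]=s1; o[:560,302:302+448]=cr("side",282,118,112,140); cv2.imwrite("pics/C.png",o)
o=np.zeros((600,800,3),np.uint8); o[:376,:400]=cr("scene",198,252,100,94); o[:216,402:742]=cr("scene",340,140,85,54); o[220:480,402:800]=cr("side",280,335,110,65)[:,:398]; cv2.imwrite("pics/D.png",o)
E
python3 fit.py
```

```text
rest [ 0.5347 -0.2962 -0.2012] deg -11.53
[[-0.4, -0.2], [-0.9, -1.5], [-0.8, -1.2], [0.5, -0.8], [-0.5, 1.6], [-0.6, -0.9], [-0.3, -0.2], [-0.0, -0.2], [-1.3, 1.0], [-1.0, 1.1]]
tray [ 0.5124  0.3319 -0.1014] deg -5.81
[[-0.6, -2.3], [-0.2, -1.3], [0.9, -0.6], [0.1, -0.2], [-0.7, -1.0], [0.1, -0.1]]
stand [ 0.6102 -0.0498  0.2089 -4.8569 -7.0471] deg 11.97
[[-0.6, 0.0], [-0.9, -0.9], [0.1, 0.9], [-1.1, 0.1], [0.6, -0.6], [-1.1, 0.4], [-0.2, 1.8], [-0.7, 0.0], [0.2, -0.8]]
```

View pics/C.png

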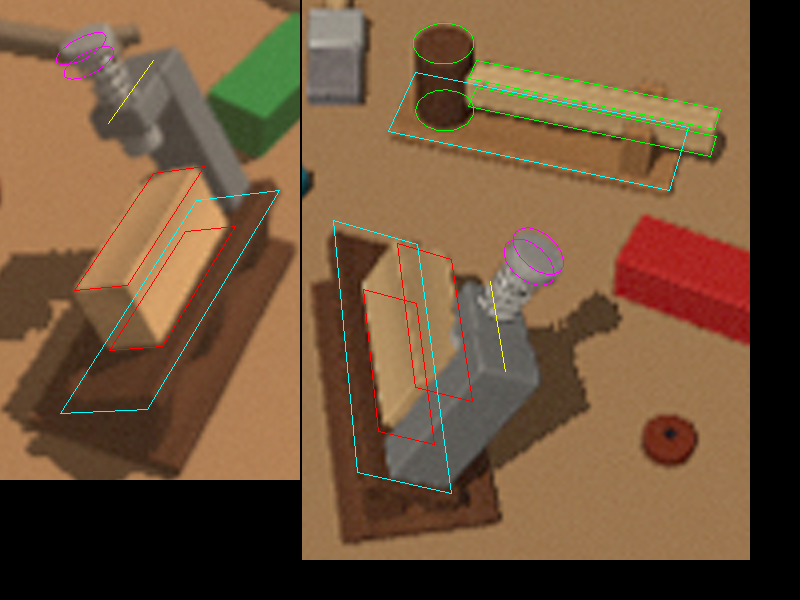

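```bash
cat >> h.py <<'E'
try: res=dict(np.load("res.npz"))
except Exception: pass
down=lambda yaw:Ro.from_euler("z",yaw)*Ro.from_euler("x",np.pi)
E
python3 - <<'E'
from h import *
r=res["rest"]; p=T(r,[18,0,34])[0]; print(p); goto(p,down(r[2]))
E
```

```text
[ 0.55230383 -0.29978935  0.034     ]
shift cm [ 40.58  22.99 -18.14] turn deg [-1.100e-01  1.000e-02 -2.699e+01] t 0.1 tcp [ 0.1465 -0.5296  0.2154]
```

```bash
python3 -m pendant '[[4,2.2,0,0,0,-4.5,0.6],[4,2.2,0,0,0,-4.5,0.6],[4,2.2,0,0,0,-4.5,0.6],[4,2.2,0,0,0,-4.5,0.6],[4,2.2,0,0,0,-4.5,0.6],[4,2.2,0,0,0,-4.5,0.6],[4,2.2,0,0,0,0,0.6],[4,2.2,0,0,0,0,0.6]]' && python3 -m pendant '[[4,2.5,0,0,0,0,0.6],[4.6,2.9,0,0,0,0,0.6],[0,0,0,0,0,0,0.6],[0,0,0,0,0,0,0.6]]'
python3 - <<'E'
from h import *
r=res["rest"]; goto(T(r,[18,0,34])[0],down(r[2]))
p=imaging.camera_params("wrist"); im=imaging.snapshot("wrist")[:,:,::-1].copy(); np.savez("w1.npz",**p)
cv2.imwrite("pics/w1.png",im); print(p["R"],-p["R"].T@p["t"])
def dr(pts,col):
    c=T(r,pts)@p["R"].T+p["t"]; q=c@p["camera_matrix"].T; cv2.polylines(im,[(q[:,:2]/q[:,2:]).round().astype(int)],True,col,1)
a=np.linspace(0,6.28,40); dr(np.c_[70+21*np.cos(a),21*np.sin(a),0*a+74],(0,255,0)); dr([[-125,-10,55],[-125,10,55],[49,10,55],[49,-10,55]],(0,255,0))
cv2.imwrite("pics/w1o.png",im)
E
```

```text
time: 0.9
tool_pos: [0.4679, -0.3528, 0.2159]
ee_rot: [-3.141, 0.001, -0.201]
wrist_force: [0.8, -0.2, -0.8]
width: 0.0564
finger_force: 0.0
time: 1.3
tool_pos: [0.5492, -0.3015, 0.2153]
ee_rot: [-3.141, 0.002, -0.199]
wrist_force: [-0.9, -1.3, -0.4]
width: 0.0565
finger_force: 0.0
shift cm [  0.31   0.17 -18.13] turn deg [-0.04 -0.13 -0.12] t 1.3 tcp [ 0.5492 -0.3015  0.2153]
[[-1.97183056e-01 -9.80366688e-01  8.21582102e-07]
 [-9.47156662e-01  1.90503675e-01  2.58074808e-01]
 [-2.53008101e-01  5.08872011e-02 -9.66124937e-01]] [ 0.62301777 -0.31625112  0.38425069]
```

View pics/w1o.png

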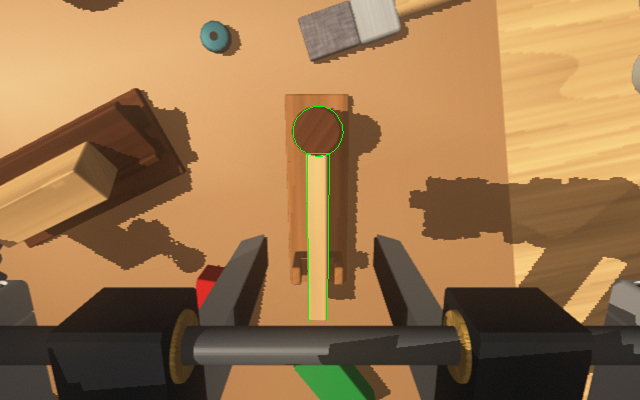

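```bash
python3 -m pendant '[[-0.9,3.4,2.6,0,0,0,0.6],[-0.9,3.4,2.6,0,0,0,0.6],[-0.9,3.4,2.6,0,0,0,0.6],[-0.9,3.4,2.6,0,0,0,0.6],[-0.9,3.4,0,0,0,0,0.6],[0,0,0,0,0,0,0.6],[0,0,0,0,0,0,0.6]]'
python3 - <<'E'
from h import *
p=imaging.camera_params("wrist"); im=imaging.snapshot("wrist")[:,:,::-1].copy(); np.savez("w2.npz",**p); print(p["camera_matrix"])
cv2.imwrite("pics/w2.png",im)
q=res["stand"]
def dr(pts,col):
    c=T(q,pts)@p["R"].T+p["t"]; x=c@p["camera_matrix"].T; cv2.polylines(im,[(x[:,:2]/x[:,2:]).round().astype(int)],True,col,1)
a=np.linspace(0,6.28,40)
dr([bed(q[4]+16*np.cos(t),30+16*np.sin(t),153) for t in a],(255,0,255))
for h in(0,46): dr([bed(q[3]+i*19,y,h) for i,y in((-1,-57),(1,-57),(1,53),(-1,53))],(0,0,255))
dr([bed(u,y,0) for u,y in((-31,-110),(31,-110),(31,86),(-31,86))],(255,255,0))
cv2.imwrite("pics/w2o.png",cv2.resize(im,(800,500),interpolation=cv2.INTER_CUBIC))
E
```

```text
time: 2.05
tool_pos: [0.503, -0.1333, 0.3209]
ee_rot: [3.141, -0.001, -0.203]
wrist_force: [-0.5, 0.4, -0.5]
width: 0.0566
finger_force: 0.0
[[360.59529449   0.         320.15950107]
 [  0.         360.59529449 202.47322424]
 [  0.           0.           1.        ]]
```

View pics/w2o.png

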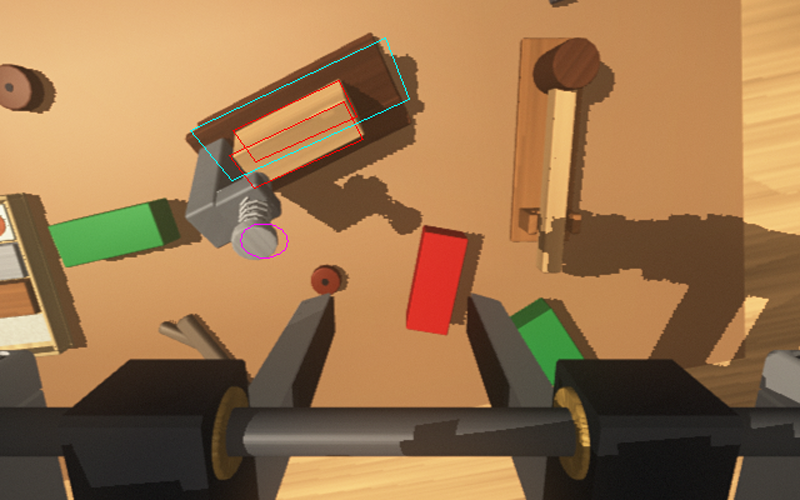

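Run:
```python
import cv2,numpy as np
w=cv2.imread("pics/w2.png"); s=cv2.imread("pics/scene.png")
o=np.zeros((585,800,3),np.uint8)
o[:585,:570]=cv2.resize(w[20:215,145:335],None,fx=3,fy=3,interpolation=cv2.INTER_CUBIC)
o[:240,575:785]=cv2.resize(s[175:215,300:335],None,fx=6,fy=6,interpolation=cv2.INTER_CUBIC)
d=cv2.imread("pics/side.png"); o[260:500,575:785]=cv2.resize(d[170:210,318:353],None,fx=6,fy=6,interpolation=cv2.INTER_CUBIC)
cv2.imwrite("pics/E.png",o)
```

```text
(no output)
```

View pics/E.png

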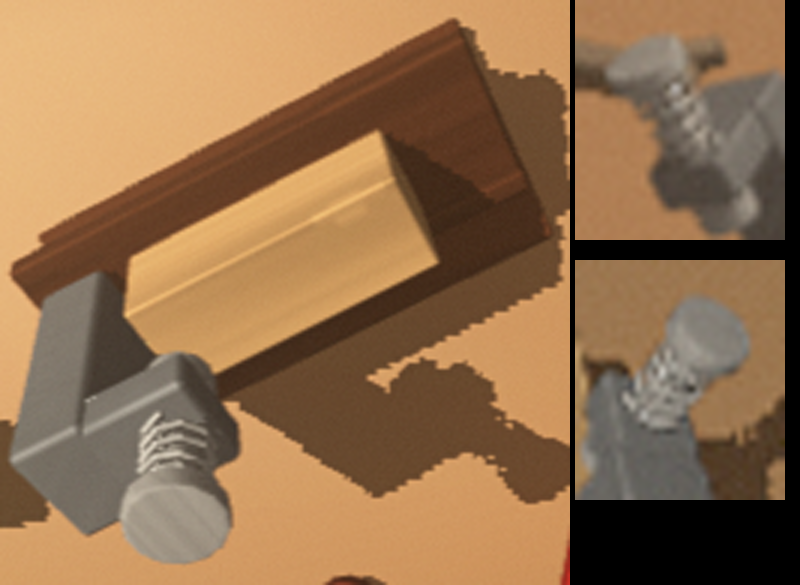

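```bash
cat > fit2.py <<'E'
from h import *
P["w"]=dict(np.load("w2.npz"))
E=lambda x,y:(145+x/3,20+y/3)
b=lambda su,y,h:(lambda p:bed(p[3]+su*19,y+p[5],h)); hd=lambda p:bed(p[4],30,153)
st=[("scene",b(-1,-57,46),A(443,168)),("scene",b(1,-57,46),A(497,167)),("scene",b(1,-57,0),A(528,221)),("scene",b(-1,-57,0),A(480,228)),("scene",b(1,53,46),A(568,47)),("scene",hd,(311.5,185)),
("side",b(1,-57,46),B(98,240)),("side",b(-1,-57,46),B(148,250)),("side",b(1,-57,0),B(62,287)),("side",hd,(340.7,181.8)),
("w",b(1,-57,46),E(393,180)),("w",b(-1,-57,46),E(440,262)),("w",b(1,-57,0),E(378,130)),("w",b(1,53,46),E(127,318)),("w",b(1,53,0),E(127,258)),("w",hd,E(178,519))]
p,r=fit(st,[.61,-.05,.21,-8,-8,0]); print(p.round(4),np.degrees(p[2])); print(r.round(1).tolist())
f=lambda q:np.concatenate([(proj(n,T(q,m(q)))[0]-px)*(.5 if n=="w" else 1) for n,m,px in st]+[[(q[3]-q[4])/1,q[5]/1]])
q=least_squares(f,p,loss="soft_l1",x_scale=[.01,.01,.05,5,5,5]).x; print(q.round(4),np.degrees(q[2])); print(f(q)[:-2].reshape(-1,2).round(1).tolist())
print("head only:")
for s in (("scene","side","w"),("scene","side"),("w","side")):
    o=[(n,px) for n,m,px in st if m is hd and n in s]
    print(s,least_squares(lambda X:np.concatenate([proj(n,X)[0]-px for n,px in o]),[.52,-.03,.17]).x.round(4))
print(T(p,hd(p)),T(q,hd(q)))
res["stand"]=q; np.savez("res.npz",**res)
E
python3 fit2.py
```

```text
[ 0.6073 -0.0425  0.2428 -4.7516 -2.0471 -8.8312] 13.91127238810337
[[-0.6, 0.9], [-0.7, -0.4], [0.4, 1.2], [-1.0, 0.7], [-0.7, -0.5], [0.0, -0.2], [-1.6, 0.0], [-0.7, 1.0], [-1.1, -0.1], [-0.6, -0.5], [0.1, -0.2], [-0.1, 1.6], [-0.1, -0.2], [-1.7, -0.1], [0.4, 0.1], [0.0, 0.4]]
[ 0.6083 -0.0467  0.2205 -3.9498 -3.6952 -3.7394] 12.635393784278437
[[-0.6, 0.2], [-0.9, -0.9], [0.2, 0.8], [-1.1, 0.1], [0.2, -0.7], [-0.7, 0.6], [-1.3, 0.2], [-0.3, 1.4], [-0.8, -0.1], [-0.4, -1.2], [-0.2, 0.4], [-0.6, 1.5], [-0.1, 0.3], [-1.7, -0.5], [-0.4, -0.5], [1.6, -0.1]]
head only:
('scene', 'side', 'w') [ 0.524  -0.0318  0.1753]
('scene', 'side') [ 0.5232 -0.0316  0.1753]
('w', 'side') [ 0.524  -0.0318  0.1751]
[[ 0.52414803 -0.03219563  0.17647834]] [[ 0.52391811 -0.03483415  0.17565428]]
```

Run:
```python
from h import *
r=res["rest"]; goto(T(r,[28,0,34])[0],down(r[2]))
```

```text
shift cm [  5.9  -16.8  -28.62] turn deg [ 0.04 -0.03  0.13] t 2.1 tcp [ 0.5031 -0.1338  0.3202]
```

```bash
python3 -m pendant '[[1.2,-3.4,-2,0,0,0,0.6],[1.2,-3.4,-2,0,0,0,0.6],[1.2,-3.4,-2,0,0,0,0.6],[1.2,-3.4,-2,0,0,0,0.6],[1.1,-3.2,-2,0,0,0,0.6],[0,0,-4.5,0,0,0,0.6],[0,0,-4.5,0,0,0,0.6],[0,0,-3,0,0,0,0.6]]' && python3 -m pendant '[[0,0,-3,0,0,0,0.6],[0,0,-2,0,0,0,0.6],[0,0,-1,0,0,0,0.6],[0,0,0,0,0,0,0.6],[0,0,0,0,0,0,0.6]]'
python3 - <<'E'
from h import *
r=res["rest"]; goto(T(r,[28,0,34])[0],down(r[2]))
E
```

```text
time: 2.9
tool_pos: [0.5599, -0.3019, 0.0945]
ee_rot: [-3.139, 0.007, -0.205]
wrist_force: [0.2, -1.0, -0.3]
width: 0.0564
finger_force: 0.0
time: 3.4
tool_pos: [0.563, -0.3016, 0.0411]
ee_rot: [3.141, -0.001, -0.203]
wrist_force: [-0.3, -1.3, 0.1]
width: 0.0564
finger_force: 0.0
shift cm [-0.09 -0.02 -0.71] turn deg [0.04 0.04 0.08] t 3.4 tcp [ 0.563  -0.3016  0.0411]
```

Down the last 7 mm, close, lift a little, and record the wrist view with the mallet held.

```bash
python3 -m pendant '[[-0.1,0,-0.7,0,0,0,0.6],[0,0,0,0,0,0,0.3],[0,0,0,0,0,0,0],[0,0,0,0,0,0,0],[0,0,0,0,0,0,0],[0,0,0,0,0,0,0],[0,0,0,0,0,0,0]]'
python3 - <<'E'
from h import *
o=robot.get_obs(); np.savez("grasp.npz",pos=o["tool_pos"],rot=o["ee_rot"]); print(o["tool_pos"],o["ee_rot"],o["width"])
cv2.imwrite("pics/held0.png",imaging.snapshot("wrist")[:,:,::-1])
E
python3 -m pendant '[[0,0,1,0,0,0,0],[0,0,3,0,0,0,0],[0,0,4,0,0,0,0],[0,0,4,0,0,0,0],[0,0,4,0,0,0,0],[0,0,4,0,0,0,0],[0,0,2,0,0,0,0]]'
python3 - <<'E'
from h import *
a=cv2.imread("pics/held0.png"); b=imaging.snapshot("wrist")[:,:,::-1]; cv2.imwrite("pics/held1.png",b)
g=np.load("grasp.npz"); Rg=Ro.from_euler("xyz",g["rot"]); r=res["rest"]
Om=T(r,[70,0,10])[0]; off=Rg.inv().apply(g["pos"]-Om); print("tcp-mallet origin in tool axes",off)
psi=np.radians(13.3); Rt=Ro.from_euler("z",psi)*Ro.from_euler("y",-np.pi/6)*Ro.from_euler("x",np.pi)
Rrel=Ro.from_euler("z",r[2]).inv()*Rg   # tool in mallet frame
Rm=Ro.from_euler("z",psi)*Ro.from_euler("y",-np.pi/6); Rt=Rm*Rrel
n=Rm.apply([0,0,1]); H=np.array([.524,-.032,.1755]); print("n",n)
om=H+n*.06+Rm.apply([.003,0,0])
goto(om+Rt.apply(off),Rt)
E
```

```text
time: 4.1
tool_pos: [0.562, -0.3005, 0.0338]
ee_rot: [3.141, -0.0, -0.201]
wrist_force: [-0.1, -0.1, -0.2]
width: 0.0199
finger_force: 30.0
[ 0.56201712 -0.30049809  0.03379073] [ 3.14137894e+00 -3.82708715e-04 -2.01454746e-01] 0.01990689021656569
time: 4.85
tool_pos: [0.5625, -0.3008, 0.2584]
ee_rot: [3.139, -0.005, -0.201]
wrist_force: [1.1, -0.5, -2.9]
width: 0.0197
finger_force: 30.0
tcp-mallet origin in tool axes [-0.04233222 -0.00123003 -0.0238072 ]
n [-0.48658944 -0.11502487  0.8660254 ]
shift cm [-11.35  25.31  -3.28] turn deg [  0.67 -29.68  24.33] t 4.9 tcp [ 0.5633 -0.3013  0.2612]
```

```bash
python3 -m pendant '[[-1.6,3.6,0,0.1,-4.9,4.05,0],[-1.6,3.6,0,0.1,-4.95,4.05,0],[-1.6,3.6,0,0.1,-4.95,4.05,0],[-1.6,3.6,0,0.1,-4.95,4.05,0],[-1.6,3.6,0,0.1,-4.95,4.05,0],[-1.6,3.6,0,0.1,-4.95,4.05,0],[-1.7,3.7,0,0,0,0,0],[0,0,0,0,0,0,0]]'
cat > tgt.py <<'E'
from h import *
import sys
g=np.load("grasp.npz"); Rg=Ro.from_euler("xyz",g["rot"]); r=res["rest"]
off=Rg.inv().apply(g["pos"]-T(r,[70,0,10])[0]); psi=np.radians(13.3)
Rrel=Ro.from_euler("z",r[2]).inv()*Rg; Rm=Ro.from_euler("z",psi)*Ro.from_euler("y",-np.pi/6); Rt=Rm*Rrel
n=Rm.apply([0,0,1]); H=np.array([.524,-.032,.1755])
goto(H+n*float(sys.argv[1])/1000+Rm.apply([.003,0,0])+Rt.apply(off),Rt)
E
python3 tgt.py 60
python3 - <<'E'
from h import *
o=np.zeros((500,800,3),np.uint8)
s=imaging.snapshot("scene")[:,:,::-1]; d=imaging.snapshot("side")[:,:,::-1]; w=imaging.snapshot("wrist")[:,:,::-1]
o[:400,:400]=cv2.resize(s[130:250,265:385],(400,400),interpolation=cv2.INTER_CUBIC); o[:400,400:]=cv2.resize(d[110:230,270:390],(400,400),interpolation=cv2.INTER_CUBIC)
cv2.imwrite("pics/F.png",o); cv2.imwrite("pics/held2.png",w)
a=cv2.imread("pics/held0.png"); print(np.abs(a.astype(int)-w)[90:310,270:370].mean(2).mean())
E
```

```text
time: 5.7
tool_pos: [0.4456, -0.0438, 0.2515]
ee_rot: [-3.137, -0.511, 0.234]
wrist_force: [1.0, -0.4, -3.9]
width: 0.0197
finger_force: 30.0
shift cm [ 0.42 -0.45 -2.31] turn deg [-0.08 -0.77 -0.3 ] t 5.7 tcp [ 0.4456 -0.0438  0.2515]
28.052545454545456
```

View pics/F.png

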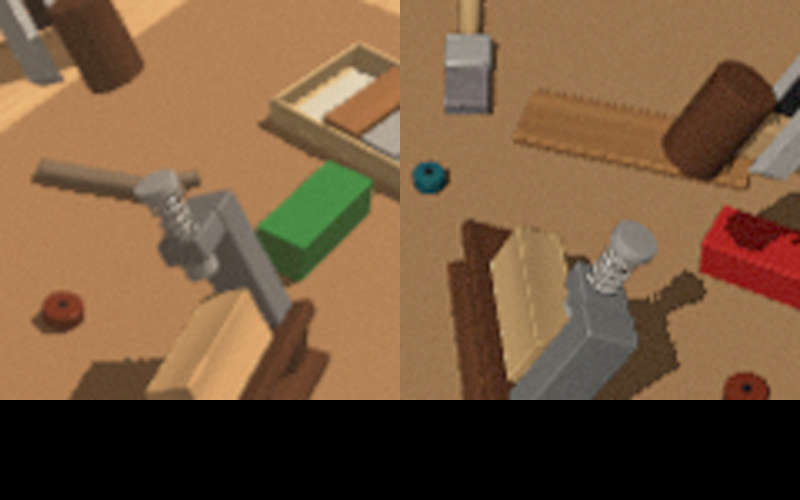

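```bash
python3 -m pendant '[[0.4,-0.45,-1.3,0,-0.8,-0.3,0],[0,0,-1,0,0,0,0],[0,0,0,0,0,0,0],[0,0,0,0,0,0,0]]'; python3 tgt.py 60
python3 - <<'E'
import cv2,numpy as np
from bench import imaging
def head(im):
    h=cv2.cvtColor(im,cv2.COLOR_BGR2HSV); m=cv2.inRange(h,(0,60,15),(15,200,110)); m[:70]=0;m[300:]=0;m[:,:230]=0;m[:,420:]=0
    n,l,s,c=cv2.connectedComponentsWithStats(m); i=1+np.argmax(s[1:,4]); return s[i].tolist(),c[i].round(1).tolist()
cv2.imwrite("pics/held3.png",imaging.snapshot("wrist")[:,:,::-1])
for i in(0,1,2,3): print(head(cv2.imread(f"pics/held{i}.png")))
E
```

```text
time: 6.25
tool_pos: [0.4529, -0.0523, 0.2298]
ee_rot: [-3.141, -0.526, 0.227]
wrist_force: [-0.0, -0.5, -3.4]
width: 0.0198
finger_force: 30.0
shift cm [-0.31  0.4  -0.14] turn deg [-0.04  0.09  0.28] t 6.25 tcp [ 0.4529 -0.0523  0.2298]
([268, 111, 152, 189, 13824], [366.0, 208.5])
([268, 131, 108, 169, 2115], [333.6, 199.1])
([265, 116, 155, 184, 16061], [341.0, 190.3])
([262, 112, 158, 188, 16844], [340.3, 191.1])
```

```bash
python3 -m pendant '[[-0.3,0.4,-0.1,0,0,0,0],[0,0,0,0,0,0,0],[0,0,0,0,0,0,0]]'; python3 tgt.py 60
python3 - <<'E'
from bench import robot,imaging
imaging.snapshot("side"); o=robot.get_obs(); print(o["tool_pos"],o["qvel"].round(3))
E
```

```text
time: 6.6
tool_pos: [0.4499, -0.0478, 0.23]
ee_rot: [3.14, -0.528, 0.229]
wrist_force: [0.3, -0.6, -2.9]
width: 0.0199
finger_force: 30.0
shift cm [-0.02 -0.05 -0.16] turn deg [0.04 0.24 0.22] t 6.6 tcp [ 0.4499 -0.0478  0.23  ]
[ 0.44994919 -0.04785769  0.22990706] [-0.002  0.003  0.    -0.001  0.001  0.002]
```

```bash
python3 -m pendant '[[2.2,0.5,-3.9,0,0,0,0],[2.2,0.5,-3.9,0,0,0,0]]'; python3 tgt.py -25
python3 - <<'E'
from bench import robot
o=robot.get_obs(); print(o["qvel"].round(2),o["wrist_force"],o["wrist_torque"])
E
```

```text
time: 6.85
tool_pos: [0.4969, -0.0392, 0.1554]
ee_rot: [3.133, -0.536, 0.23]
wrist_force: [-23.8, -6.6, 27.1]
width: 0.0201
finger_force: 30.0
shift cm [-0.58  0.07 -0.06] turn deg [0.24 0.77 0.34] t 6.85 tcp [ 0.4969 -0.0392  0.1554]
[ 0.41  0.74  0.26 -0.04 -1.09  0.05] [-23.77502901  -6.55481198  27.06153731] [-0.22944604  1.24315938 -0.04745292]
```

```bash
python3 -m pendant '[[-2.2,-0.5,3.9,0,0,0,0],[-2.2,-0.5,3.9,0,0,0,0],[-1.1,-0.3,2,0,0,0,0],[0,0,0,0,0,0,0],[0,0,0,0,0,0,0]]'; python3 tgt.py 60
python3 - <<'E'
from bench import imaging
import cv2,numpy as np
w=imaging.snapshot("wrist")[:,:,::-1]; s=imaging.snapshot("scene")[:,:,::-1]; d=imaging.snapshot("side")[:,:,::-1]
cv2.imwrite("pics/held4.png",w); cv2.imwrite("pics/s4.png",s)
a=cv2.imread("pics/held3.png")
h=lambda im:cv2.inRange(cv2.cvtColor(im,cv2.COLOR_BGR2HSV),(0,60,15),(15,200,110))
# displacement of the mallet in the wrist picture (head and handle regions) by template match
for (x,y,wd,ht) in((285,85,70,60),(295,160,50,60),(300,220,40,60)):
    t=a[y:y+ht,x:x+wd]; m=cv2.matchTemplate(w[y-20:y+ht+20,x-20:x+wd+20],t,cv2.TM_CCOEFF_NORMED); _,v,_,l=cv2.minMaxLoc(m); print((x,y),l[0]-20,l[1]-20,round(v,3))
E
```

```text
time: 7.35
tool_pos: [0.4389, -0.0511, 0.2494]
ee_rot: [3.14, -0.527, 0.228]
wrist_force: [0.0, -0.1, -4.5]
width: 0.02
finger_force: 30.0
shift cm [ 1.09  0.29 -2.1 ] turn deg [0.04 0.22 0.27] t 7.35 tcp [ 0.4389 -0.0511  0.2494]
(285, 85) 12 -2 0.864
(295, 160) -16 20 0.262
(300, 220) -2 20 0.607
```

Run:
```python
import cv2,numpy as np
for i in(0,3,4):
    g=cv2.cvtColor(cv2.imread(f"pics/held{i}.png"),cv2.COLOR_BGR2GRAY).astype(int)
    print(i,"col",[int(v) for v in g[0:400:8,316:324].mean(1)])
    for r in (60,120,180,250): print("  row",r,[int(v) for v in g[r-3:r+3,230:410:6].mean(0)])
```

```text
0 col [123, 116, 136, 122, 133, 62, 89, 181, 181, 181, 179, 178, 177, 176, 133, 132, 131, 47, 71, 73, 72, 74, 73, 70, 68, 71, 72, 74, 76, 73, 53, 54, 100, 98, 98, 98, 98, 97, 97, 95, 96, 41, 66, 88, 118, 68, 191, 190, 189, 188]
  row 60 [185, 185, 185, 184, 185, 184, 184, 184, 183, 183, 183, 183, 182, 182, 181, 181, 181, 181, 180, 180, 180, 178, 178, 177, 177, 177, 175, 176, 175, 175]
  row 120 [179, 179, 179, 178, 177, 140, 145, 141, 132, 132, 124, 132, 136, 134, 133, 132, 132, 135, 137, 143, 147, 147, 140, 135, 121, 79, 83, 172, 171, 171]
  row 180 [170, 170, 170, 169, 168, 168, 125, 84, 80, 81, 75, 74, 73, 73, 74, 73, 67, 71, 72, 73, 75, 75, 69, 65, 58, 73, 73, 73, 74, 73]
  row 250 [158, 157, 156, 156, 155, 155, 142, 133, 84, 83, 81, 66, 92, 94, 87, 78, 82, 92, 95, 53, 77, 78, 77, 54, 55, 68, 68, 68, 69, 68]
3 col [134, 135, 137, 125, 138, 137, 139, 140, 141, 141, 142, 143, 143, 144, 87, 61, 155, 55, 63, 58, 56, 56, 57, 54, 53, 54, 55, 57, 59, 58, 55, 51, 94, 108, 161, 160, 159, 104, 91, 91, 90, 67, 84, 104, 80, 64, 148, 148, 147, 146]
  row 60 [153, 152, 151, 149, 150, 148, 147,
[... 635 characters left out ...]
1, 60, 59, 58, 57, 60, 46, 43, 47, 47, 44, 45, 46, 47, 50, 48, 45, 91, 90, 89, 88, 89, 68, 88, 109, 83, 66, 122, 121, 119, 87]
  row 60 [160, 160, 158, 157, 157, 155, 154, 153, 152, 151, 151, 149, 148, 148, 147, 147, 147, 146, 147, 147, 146, 147, 146, 146, 146, 146, 144, 144, 144, 131]
  row 120 [168, 168, 166, 165, 165, 163, 162, 67, 67, 66, 67, 65, 66, 64, 65, 64, 65, 65, 65, 64, 63, 65, 65, 64, 65, 64, 64, 65, 65, 64]
  row 180 [181, 180, 179, 176, 174, 173, 170, 67, 69, 67, 67, 68, 66, 67, 60, 57, 56, 55, 54, 53, 45, 44, 42, 34, 39, 40, 40, 42, 43, 44]
  row 250 [176, 175, 173, 171, 170, 167, 58, 53, 53, 52, 50, 50, 49, 44, 46, 46, 46, 48, 49, 45, 43, 45, 46, 47, 48, 97, 69, 70, 71, 131]
```

Run:
```python
from h import *
p=dict(np.load("w1.npz")); Rt=down(-.199).as_matrix(); tp=np.array([.5492,-.3015,.2153])
Rc=p["R"]@Rt; tc=p["R"]@tp+p["t"]   # tool -> camera
def row(x,z,d,xg=-42.3,zg=32):  # mallet point, pitched head-up d about the grasp point
    v=np.array([x-xg,z-zg])/1000; a=np.radians(d); v=np.array([[np.cos(a),-np.sin(a)],[np.sin(a),np.cos(a)]])@v
    X=np.array([v[0],-.0012,-.008-v[1]]); c=Rc@X+tc; q=p["camera_matrix"]@c; return q[1]/q[2]
for d in range(0,36,5): print(d,[round(row(x,z,d)) for x,z in((21,0),(21,64),(-21,64),(-21,45))])
```

```text
0 [130, 141, 252, 235]
5 [125, 152, 260, 239]
10 [122, 164, 269, 243]
15 [119, 179, 278, 248]
20 [117, 195, 287, 253]
25 [116, 213, 296, 258]
30 [117, 233, 304, 263]
35 [119, 253, 312, 268]
```

```bash
cat > lay.py <<'E'
from h import *
import sys
d=float(sys.argv[1]); dz=float(sys.argv[2])/1000
g=np.load("grasp.npz"); Rg=Ro.from_euler("xyz",g["rot"]); r=res["rest"]; Rr=Ro.from_euler("z",r[2])
Rrel=Rr.inv()*Rg; G=g["pos"]-Rg.apply([0,0,.008])   # grasp point when picked up
Rt=Rr*Ro.from_euler("y",d,degrees=True)*Rrel
goto(G+Rt.apply([0,0,.008])+[0,0,dz],Rt)
E
python3 lay.py 19.5 150
```

```text
shift cm [ 12.1  -24.96  -6.29] turn deg [ -0.76  49.87 -23.02] t 7.5 tcp [ 0.4384 -0.0504  0.2471]
```

```bash
python3 -m pendant '[[0.5,-3,2,0,1,-0.5,0],[1,-3.2,1,-0.1,5,-2.5,0],[1.5,-3.2,0,-0.1,7,-3.3,0],[1.8,-3.2,0,-0.1,7.4,-3.4,0],[1.8,-3.2,-1.5,-0.1,7.4,-3.4,0],[1.8,-3.2,-2,-0.1,7.4,-3.3,0],[1.8,-3.2,-2.5,-0.1,7.4,-3.3,0],[1.8,-2.7,-2.5,-0.1,7.3,-3.3,0]]' && python3 -m pendant '[[0,0,0,0,0,0,0],[0,0,0,0,0,0,0]]'; python3 lay.py 19.5 150
```

```text
time: 8.3
tool_pos: [0.5609, -0.3009, 0.1921]
ee_rot: [3.136, 0.34, -0.201]
wrist_force: [1.3, -0.3, -2.9]
width: 0.0202
finger_force: 30.0
time: 8.5
tool_pos: [0.5591, -0.2993, 0.1806]
ee_rot: [-3.137, 0.357, -0.196]
wrist_force: [-0.1, -0.6, -2.0]
width: 0.0195
finger_force: 30.0
shift cm [ 0.03 -0.07  0.37] turn deg [-0.46 -0.91 -0.23] t 8.5 tcp [ 0.5591 -0.2993  0.1806]
```

```bash
python3 -m pendant '[[0,-0.1,-2,-0.4,-0.9,-0.2,0],[0,0,-3,0,0,0,0],[0,0,-3.5,0,0,0,0],[0,0,-2.5,0,0,0,0],[0,0,-1.5,0,0,0,0],[0,0,-0.6,0,0,0,0],[0,0,0,0,0,0,0],[0,0,0,0,0,0,0]]'; python3 lay.py 19.5 15
python3 - <<'E'
from h import *
o=np.zeros((600,800,3),np.uint8); r=res["rest"]; a=np.linspace(0,2*np.pi,40)
def ov(n,x,y,w,h,k):
    im=cv2.resize(imaging.snapshot(n)[:,:,::-1],None,fx=k,fy=k,interpolation=cv2.INTER_CUBIC)
    for pts,dz in((np.c_[70+21*np.cos(a),21*np.sin(a),0*a+10],15),(np.c_[70+21*np.cos(a),21*np.sin(a),0*a+74],15),(np.array([[-125,-10,55],[-125,10,55],[49,10,55],[49,-10,55.]]),15)):
        cv2.polylines(im,[(proj(n,T(r,pts+[0,0,dz]))*k+1.5).round().astype(int)],True,(0,255,0),1)
    t=res["tray"]
    for pts in([[-91,-64,25],[-91,64,25],[91,64,25],[91,-64,25]],[[-80,-52,5],[-80,52,5],[-46,52,5],[-46,-52,5]]): cv2.polylines(im,[(proj(n,T(t,pts))*k+1.5).round().astype(int)],True,(255,0,255),1)
    return im[y*k:(y+h)*k,x*k:(x+w)*k], im
c,im=ov("scene",195,240,100,100,4); o[:376,:400]=c[:376]; o[380:596,:340]=im[140*4:194*4,340*4:425*4]
c,im=ov("side",300,110,100,70,4); o[:280,400:]=c; o[300:560,400:]=im[335*4:400*4,282*4:382*4]
cv2.imwrite("pics/G.png",o)
cv2.imwrite("pics/held5.png",imaging.snapshot("wrist")[:,:,::-1])
E
```

```text
time: 9.3
tool_pos: [0.5599, -0.3014, 0.0667]
ee_rot: [3.132, 0.316, -0.205]
wrist_force: [-0.2, -0.1, -3.4]
width: 0.0195
finger_force: 30.0
shift cm [-0.05  0.14 -1.74] turn deg [0.77 1.25 0.02] t 9.3 tcp [ 0.5599 -0.3014  0.0667]
```

View pics/G.png

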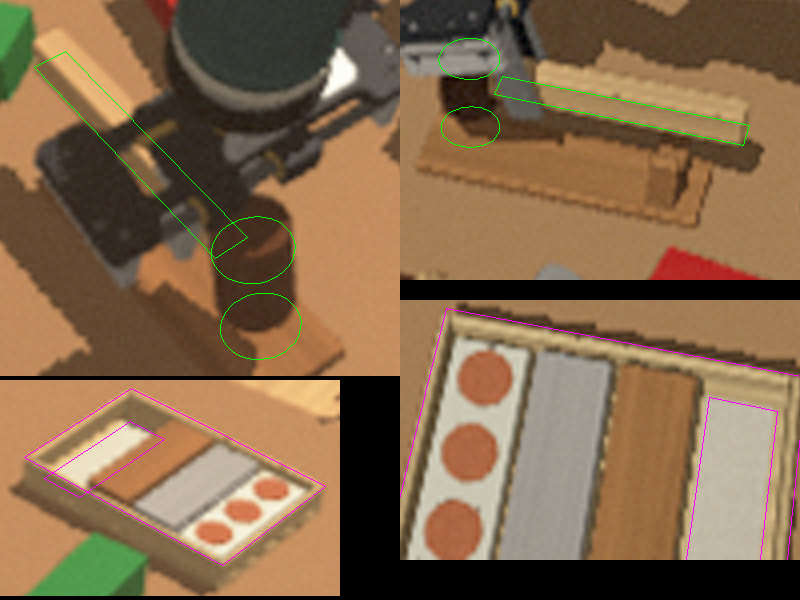

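```bash
python3 -m pendant '[[-0.05,0.1,-1,0.8,0,0,0],[0,0,-1,0,0,0,0],[0,0,-0.6,0,0,0,0],[0,0,0,0,0,0,0],[0,0,0,0,0,0,0]]'; python3 lay.py 18 0
```

```text
time: 9.95
tool_pos: [0.5581, -0.2998, 0.0368]
ee_rot: [-3.135, 0.325, -0.2]
wrist_force: [0.1, 0.1, -4.4]
width: 0.02
finger_force: 30.0
shift cm [ 0.15 -0.02 -0.26] turn deg [-0.52 -0.55  0.04] t 9.95 tcp [ 0.5581 -0.2998  0.0368]
```

```bash
python3 -m pendant '[[0.1,0,-0.2,-0.3,0,0,0],[0,0,0,0,0,0,0],[0,0,0,0,0,0,0]]'; python3 lay.py 18 0;  python3 -m pendant '[[0,0,-0.1,0,0,0,0],[0,0,0,0,0,0,0],[0,0,0,0,0,0,0]]'; python3 lay.py 18 0
```

```text
time: 10.25
tool_pos: [0.5596, -0.2999, 0.0358]
ee_rot: [-3.141, 0.322, -0.202]
wrist_force: [0.8, 0.1, -4.6]
width: 0.0199
finger_force: 30.0
shift cm [-0.   -0.01 -0.16] turn deg [-0.16 -0.45  0.03] t 10.25 tcp [ 0.5596 -0.2999  0.0358]
time: 10.55
tool_pos: [0.5594, -0.2999, 0.0345]
ee_rot: [-3.14, 0.323, -0.202]
wrist_force: [-1.3, -0.3, -3.6]
width: 0.0197
finger_force: 30.0
shift cm [ 0.02 -0.01 -0.03] turn deg [-0.18 -0.48  0.04] t 10.55 tcp [ 0.5594 -0.2999  0.0345]
```

```bash
python3 -m pendant '[[0,0,-0.1,0,0,0,0],[0,0,0,0,0,0,0],[0,0,0,0,0,0,0]]';  python3 -m pendant '[[0,0,-0.1,0,0,0,0],[0,0,0,0,0,0,0],[0,0,0,0,0,0,0]]'
```

```text
time: 10.85
tool_pos: [0.5593, -0.2999, 0.0334]
ee_rot: [-3.14, 0.323, -0.202]
wrist_force: [-0.4, 0.5, -3.4]
width: 0.0198
finger_force: 30.0
time: 11.15
tool_pos: [0.5593, -0.2999, 0.0324]
ee_rot: [-3.14, 0.323, -0.202]
wrist_force: [-0.5, 0.1, -3.4]
width: 0.0198
finger_force: 30.0
```

```bash
for i in 1; do python3 -m pendant '[[0,0,-0.1,0,0,0,0],[0,0,0,0,0,0,0]]';  python3 -m pendant '[[0,0,-0.1,0,0,0,0],[0,0,0,0,0,0,0]]'; python3 -m pendant '[[0,0,-0.1,0,0,0,0],[0,0,0,0,0,0,0]]'; done | grep -E "pos|wrist"
```

```text
tool_pos: [0.5593, -0.2999, 0.0313]
wrist_force: [0.9, 0.4, -4.4]
tool_pos: [0.5595, -0.3, 0.0308]
wrist_force: [0.1, -0.4, -2.9]
tool_pos: [0.5594, -0.3, 0.0306]
wrist_force: [-1.6, 0.8, 1.2]
```

```bash
python3 -m pendant '[[0,0,0,0,0,0,0.3],[0,0,0,0,0,0,0.5],[0,0,0,0,0,0,0.6],[0,0,0,0,0,0,0.6],[0.2,0,1.5,0,0,0,0.6],[0.4,0,3,0,0,0,0.6],[0,0,4.5,0,0,0,0.6],[0,0,4.5,0,-4,0,0.6]]' && python3 -m pendant '[[0,0,3,0,-7,0,0.6],[0,0,1,0,-7,0,0.6],[0,0,0,0,0,0,0.6],[0,0,0,0,0,0,0.6]]'
python3 - <<'E'
from h import *
cv2.imwrite("pics/w6.png",imaging.snapshot("wrist")[:,:,::-1]); p=imaging.camera_params("wrist"); np.savez("w6.npz",**p)
s=imaging.snapshot("scene")[:,:,::-1]; d=imaging.snapshot("side")[:,:,::-1]; cv2.imwrite("pics/s6.png",s); cv2.imwrite("pics/d6.png",d)
# compare the mallet in scene/side with the start pictures
for n,im,(x,y,w,h) in(("scene",s,(203,257,72,80)),("side",d,(285,120,108,45))):
    a=cv2.imread(f"pics/{n}.png")
    for nm,(x,y,w,h) in {"scene":{"head":(246,296,26,38),"tail":(203,257,30,30)},"side":{"head":(307,122,22,30),"tail":(360,135,30,24)}}[n].items():
        m=cv2.matchTemplate(im[y-8:y+h+8,x-8:x+w+8],a[y:y+h,x:x+w],cv2.TM_CCOEFF_NORMED); _,v,_,l=cv2.minMaxLoc(m); print(n,nm,l[0]-8,l[1]-8,round(v,3), np.abs(im[y:y+h,x:x+w].astype(int)-a[y:y+h,x:x+w]).mean())
o=robot.get_obs(); print(o["tool_pos"],o["ee_rot"])
E
```

```text
time: 12.55
tool_pos: [0.5662, -0.2992, 0.1645]
ee_rot: [-3.124, 0.255, -0.196]
wrist_force: [-0.0, -0.2, -1.1]
width: 0.056
finger_force: 0.0
time: 12.95
tool_pos: [0.5649, -0.3001, 0.2057]
ee_rot: [-3.079, 0.015, -0.192]
wrist_force: [-0.2, -0.4, -1.1]
width: 0.0565
finger_force: 0.0
scene head 0 0 0.992 5.315452091767881
scene tail 0 0 0.922 9.137407407407407
side head 0 0 0.985 3.980808080808081
side tail 0 0 0.971 3.6939814814814813
[ 0.56573756 -0.29956009  0.20241081] [-3.07729875  0.01835392 -0.1903055 ]
```

```bash
cat > blk.py <<'E'
from h import *
import sys
yb,h=map(float,sys.argv[1:3]); p=np.array([.6073,-.0425,.2428,-4.75,-2.05,-8.83]); psi=np.radians(13.4)
Rm=Ro.from_euler("z",psi)*Ro.from_euler("y",-30,degrees=True)
Rt=Rm*Ro.from_matrix([[0,1,0],[1,0,0],[0,0,-1]])
goto(T(p,bed(p[3],-2+p[5]+yb,h))[0],Rt); print("ys",Rm.apply([0,1,0]),"n",Rm.apply([0,0,1]))
E
python3 blk.py -38 116
python3 - <<'E'
from h import *
p=np.array([.6073,-.0425,.2428,-4.75,-2.05,-8.83]);q=[.6083,-.0467,.2205,-3.95,-3.7,-3.74]
print(T(p,bed(p[3],-2+p[5],46)),T(q,bed(q[3],-2+q[5],46)))
a=cv2.imread("pics/scene.png");b=cv2.imread("pics/s6.png"); m=cv2.matchTemplate(b[205:275,300:355],a[212:268,306:348],cv2.TM_CCOEFF_NORMED); print(cv2.minMaxLoc(m))
E
```

```text
shift cm [-0.7  19.47 -5.93] turn deg [-26.69 -29.62 110.8 ] t 13.1 tcp [ 0.5657 -0.2996  0.2024]
ys [-0.2317479   0.97277588  0.        ] n [-0.48638794 -0.11587395  0.8660254 ]
[[ 0.58358542 -0.05953104  0.08246217]] [[ 0.58377433 -0.05807972  0.08286217]]
(0.36901551485061646, 0.997646152973175, (13, 14), (6, 7))
```

```bash
python3 -m pendant '[[0,1,0.5,-1.78,-1.97,7.39,0.7],[0,1,0.5,-1.78,-1.97,7.39,0.7],[0,1,0.5,-1.78,-1.97,7.39,0.7],[0,1,0.5,-1.78,-1.97,7.39,0.7],[0,1.3,0,-1.78,-1.97,7.39,0.7],[0,1.3,0,-1.78,-1.97,7.39,0.7],[0,1.4,0,-1.78,-1.97,7.39,0.7],[0,1.4,0,-1.78,-1.97,7.39,0.7]]' && python3 -m pendant '[[0,1.4,0,-1.78,-1.97,7.39,0.7],[0,1.4,0,-1.78,-1.97,7.39,0.7],[0,1.4,0,-1.78,-1.97,7.39,0.7],[0,1.4,0,-1.78,-1.97,7.39,0.7],[0,1.4,0,-1.78,-1.97,7.39,0.7],[0,1.4,0,-1.78,-1.97,7.39,0.7],[0,1.4,0,-1.78,-1.97,7.39,0.7],[0,0,0,0,0,0,0.7]]' && python3 -m pendant '[[0,0,0,0,0,0,0.7],[0,0,0,0,0,0,0.7]]'; python3 blk.py -38 116
```

```text
time: 13.9
tool_pos: [0.5659, -0.2048, 0.2226]
ee_rot: [2.894, -0.154, 0.881]
wrist_force: [-0.3, -0.4, -0.4]
width: 0.066
finger_force: 0.0
time: 14.7
tool_pos: [0.5651, -0.1069, 0.2222]
ee_rot: [2.621, -0.006, 1.808]
wrist_force: [-0.5, -0.7, -1.0]
width: 0.0659
finger_force: 0.0
time: 14.9
tool_pos: [0.5658, -0.1082, 0.2241]
ee_rot: [2.619, -0.004, 1.805]
wrist_force: [0.0, 0.1, 0.2]
width: 0.0658
finger_force: 0.0
shift cm [-0.71  0.34 -8.1 ] turn deg [-0.19 -0.09 -0.03] t 14.9 tcp [ 0.5658 -0.1082  0.2241]
ys [-0.2317479   0.97277588  0.        ] n [-0.48638794 -0.11587395  0.8660254 ]
```

```bash
python3 -m pendant '[[-0.4,0.2,-2.7,0,0,0,0.7],[-0.3,0.1,-2.7,0,0,0,0.7],[0,0,-2.7,0,0,0,0.7],[1.3,0.3,-2.3,0,0,0,0.7],[1,0.25,-1.8,0,0,0,0.7],[0,0,0,0,0,0,0.7],[0,0,0,0,0,0,0.7]]'; python3 blk.py -38 36
```

```text
time: 15.6
tool_pos: [0.5816, -0.0996, 0.1025]
ee_rot: [2.618, -0.003, 1.806]
wrist_force: [-0.2, -0.3, -0.1]
width: 0.0657
finger_force: 0.0
shift cm [ 1.6   0.43 -2.87] turn deg [-0.18 -0.05 -0.1 ] t 15.6 tcp [ 0.5816 -0.0996  0.1025]
ys [-0.2317479   0.97277588  0.        ] n [-0.48638794 -0.11587395  0.8660254 ]
```

```bash
python3 -m pendant '[[0.8,0.2,-1.45,0,0,0,0.7],[0.8,0.2,-1.45,0,0,0,0.7],[0,0,0,0,0,0,0.7],[0,0,0,0,0,0,0.45],[0,0,0,0,0,0,0.42],[0,0,0,0,0,0,0.4],[0,0,0,0,0,0,0.3],[0,0,0,0,0,0,0.2]]' && python3 -m pendant '[[0,0,0,0,0,0,0.2],[0,0,0,0,0,0,0.2]]'; python3 blk.py -38 36
```

```text
time: 16.4
tool_pos: [0.5984, -0.0959, 0.0752]
ee_rot: [2.615, -0.001, 1.806]
wrist_force: [-0.0, -0.0, 2.7]
width: 0.0379
finger_force: 30.0
time: 16.6
tool_pos: [0.5984, -0.0959, 0.0752]
ee_rot: [2.615, -0.001, 1.806]
wrist_force: [-0.4, -0.5, 5.8]
width: 0.0379
finger_force: 30.0
shift cm [-0.08  0.06 -0.14] turn deg [-0.11  0.16 -0.1 ] t 16.6 tcp [ 0.5984 -0.0959  0.0752]
ys [-0.2317479   0.97277588  0.        ] n [-0.48638794 -0.11587395  0.8660254 ]
```

```bash
python3 -m pendant '[[-0.07,0,0.13,0,0,0,0.2],[0.23,-1,0,0,0,0,0.2],[0.46,-1.95,0,0,0,0,0.2],[0.46,-1.95,0,0,0,0,0.2],[0.46,-1.95,0,0,0,0,0.2],[0.46,-1.95,0,0,0,0,0.2],[0,0,0,0,0,0,0.2],[0,0,0,0,0,0,0.2]]'; python3 blk.py -38 36
```

```text
time: 17.4
tool_pos: [0.6192, -0.1851, 0.0762]
ee_rot: [2.614, 0.001, 1.804]
wrist_force: [5.8, -2.5, 1.8]
width: 0.0377
finger_force: 30.0
shift cm [-2.17  8.99 -0.24] turn deg [-0.02  0.25  0.06] t 17.4 tcp [ 0.6192 -0.1851  0.0762]
ys [-0.2317479   0.97277588  0.        ] n [-0.48638794 -0.11587395  0.8660254 ]
```

```bash
python3 -m pendant '[[-0.6,-0.15,1,0,0,0,0.2],[-1.2,-0.3,2.1,0,0,0,0.2],[-1,-0.3,3,0,0,0,0.2],[0,0,4,0,0,0,0.2],[0,0,4.5,0,0,0,0.2],[0,0,4.5,0,0,0,0.2],[0,0,3.5,0,0,0,0.2],[0,0,0,0,0,0,0.2]]'
cat > put.py <<'E'
from h import *
import sys
yb,dz=map(float,sys.argv[1:3]); t=res["tray"]
Rt=Ro.from_euler("z",t[2])*Ro.from_matrix([[0,1,0],[1,0,0],[0,0,-1]])
goto(T(t,[-63,yb,5+36+dz])[0],Rt)
E
python3 put.py -38 80
python3 - <<'E'
from h import *
a=imaging.snapshot("wrist"); cv2.imwrite("pics/w7.png",a[:,:,::-1]); np.savez("w7.npz",**imaging.camera_params("wrist"))
o=robot.get_obs(); Rt=Ro.from_euler("xyz",o["ee_rot"]); p=imaging.camera_params("wrist")
def px(x,y,h): # block point -> pixel; block y along tool x, block x along tool y, block up = -tool z
    X=Rt.apply(np.array([y+38,x,36-h])/1000)+o["tool_pos"]; c=p["R"]@X+p["t"]; q=p["camera_matrix"]@c; return (q[:2]/q[2]).round(0)
print([px(*v).tolist() for v in((-19,55,46),(19,55,46),(-19,55,0),(19,55,0))])
g=a.astype(int); print([tuple(v) for v in g[0:300:10,300:310].mean(1).astype(int).tolist()])
E
```

```text
time: 18.2
tool_pos: [0.5902, -0.1915, 0.307]
ee_rot: [2.612, 0.005, 1.807]
wrist_force: [0.5, -0.4, -1.2]
width: 0.0378
finger_force: 30.0
shift cm [-14.43  49.2  -18.6 ] turn deg [ -1.79  30.43 -18.96] t 18.2 tcp [ 0.5902 -0.1915  0.307 ]
[[272.0, 60.0], [364.0, 60.0], [283.0, 71.0], [354.0, 71.0]]
[(211, 158, 104), (211, 157, 103), (210, 156, 102), (209, 155, 101), (209, 154, 100), (208, 153, 99), (206, 151, 97), (217, 164, 100), (217, 165, 101), (217, 165, 101), (217, 165, 101), (218, 165, 101), (217, 165, 100), (217, 165, 100), (217, 164, 101), (217, 164, 101), (216, 163, 99), (216, 163, 100), (216, 164, 100), (215, 163, 100), (215, 162, 100), (214, 162, 100), (214, 162, 99), (213, 161, 99), (213, 161, 98), (212, 160, 98), (211, 159, 97), (210, 158, 97), (208, 156, 96), (127, 92, 57)]
```

Run:
```python
import cv2
g=cv2.imread("pics/w7.png").astype(int)
print("edge",[(r,g[r,300:310].mean(0).astype(int)[0:3].tolist()) for r in range(56,74,1)])
for r in range(66,150,6): print(r,g[r,262:380:6].mean(1).astype(int).tolist())
```

```text
edge [(56, [99, 153, 207]), (57, [98, 153, 207]), (58, [98, 153, 207]), (59, [98, 153, 207]), (60, [97, 151, 206]), (61, [88, 141, 193]), (62, [104, 170, 223]), (63, [107, 173, 226]), (64, [104, 170, 223]), (65, [102, 166, 219]), (66, [101, 165, 218]), (67, [101, 164, 217]), (68, [101, 164, 218]), (69, [101, 165, 218]), (70, [100, 164, 217]), (71, [100, 164, 218]), (72, [101, 164, 217]), (73, [101, 164, 217])]
66 [60, 78, 150, 161, 164, 162, 158, 161, 163, 160, 161, 159, 157, 154, 152, 155, 153, 158, 142, 142]
72 [59, 72, 149, 159, 165, 164, 158, 159, 161, 159, 159, 159, 157, 152, 152, 154, 152, 160, 142, 141]
78 [56, 65, 147, 155, 166, 163, 160, 162, 161, 159, 158, 159, 156, 154, 153, 155, 151, 162, 142, 141]
84 [57, 63, 150, 153, 164, 163, 160, 161, 161, 159, 162, 158, 154, 154, 152, 154, 152, 164, 142, 140]
90 [57, 64, 148, 153, 164, 163, 158, 163, 161, 159, 159, 156, 156, 153, 151, 153, 151, 165, 141, 140]
96 [60, 64, 148, 153, 164, 164, 157, 162, 162, 158, 159, 157, 157, 154, 150, 153, 148, 162, 138, 138]
102 [59, 70, 148, 148, 165, 162, 158, 164, 161, 160, 157, 158, 156, 155, 153, 153, 150, 164, 91, 88]
108 [56, 67, 146, 145, 165, 164, 160, 162, 161, 159, 156, 156, 156, 152, 152, 154, 147, 160, 96, 97]
114 [57, 66, 148, 143, 166, 163, 160, 162, 160, 157, 156, 157, 153, 150, 150, 153, 147, 159, 101, 102]
120 [61, 65, 146, 138, 167, 163, 159, 159, 160, 159, 155, 154, 152, 151, 151, 150, 146, 154, 136, 106]
126 [61, 63, 145, 136, 163, 162, 158, 160, 161, 157, 156, 157, 152, 151, 152, 151, 147, 151, 120, 112]
132 [62, 64, 146, 134, 164, 162, 159, 162, 160, 157, 155, 155, 154, 154, 150, 151, 148, 146, 123, 113]
138 [59, 63, 144, 130, 164, 164, 159, 160, 162, 157, 155, 156, 151, 151, 151, 151, 148, 140, 114, 115]
144 [107, 108, 145, 126, 165, 165, 159, 159, 161, 158, 157, 154, 152, 151, 149, 152, 148, 156, 117, 115]
```

```bash
python3 -m pendant '[[-0.4,1.5,0.3,-0.3,5.07,-3.16,0.2],[-1,3.5,0.3,-0.3,5.07,-3.16,0.2],[-1.2,4.2,0,-0.3,5.07,-3.16,0.2],[-1.3,4.5,0,-0.3,5.07,-3.16,0.2],[-1.3,4.5,0,-0.3,5.07,-3.16,0.2],[-1.3,4.5,0,-0.3,5.07,-3.16,0.2],[-1.3,4.5,0,0,0,0,0.2],[-1.3,4.5,0,0,0,0,0.2]]' && python3 -m pendant '[[-1.3,4.5,0,0,0,0,0.2],[-1.3,4.5,0,0,0,0,0.2],[-1.3,4.5,0,0,0,0,0.2],[-1,3,0,0,0,0,0.2],[-0.4,1,0,0,0,0,0.2],[0,0,0,0,0,0,0.2],[0,0,0,0,0,0,0.2]]'; python3 put.py -38 80
```

```text
time: 19.05
tool_pos: [0.4966, 0.1275, 0.302]
ee_rot: [-3.127, -0.003, 1.466]
wrist_force: [1.4, 0.5, -1.2]
width: 0.0375
finger_force: 30.0
time: 19.75
tool_pos: [0.4453, 0.2997, 0.3051]
ee_rot: [-3.134, -0.003, 1.465]
wrist_force: [0.0, 0.3, -1.2]
width: 0.0384
finger_force: 30.0
shift cm [  0.06   0.07 -18.41] turn deg [-0.21 -0.4   0.28] t 19.75 tcp [0.4453 0.2997 0.3051]
```

Run:
```python
from h import *
im=cv2.imread("pics/side.png").astype(int); t=res["tray"]
for y in(-40,-25,-10):
    e=[proj("side",T(t,v))[0] for v in([-41,y,27],[-46,y,5],[-80,y,5],[-86,y,25],[-91,y,25])]
    r=int(round(np.mean([e[1][1],e[2][1]]))); print(y,[v.round(1).tolist() for v in e]); print(r,[(c,im[r,c].tolist()) for c in range(344,386)][::1] if r<400 else "")
```

```text
-40 [[356.2, 360.9], [358.0, 365.0], [375.2, 368.4], [379.2, 365.7], [381.8, 366.2]]
367 [(344, [59, 100, 145]), (345, [63, 105, 150]), (346, [63, 104, 149]), (347, [57, 97, 143]), (348, [58, 99, 144]), (349, [62, 107, 152]), (350, [61, 104, 150]), (351, [64, 104, 146]), (352, [56, 96, 140]), (353, [55, 95, 141]), (354, [48, 75, 101]), (355, [46, 72, 87]), (356, [105, 151, 177]), (357, [144, 174, 188]), (358, [157, 177, 186]), (359, [157, 175, 182]), (360, [158, 178, 187]), (361, [160, 180, 188]), (362, [161, 179, 187]), (363, [155, 173, 183]), (364, [157, 176, 184]), (365, [161, 179, 186]), (366, [158, 177, 184]), (367, [154, 172, 181]), (368, [155, 173, 182]), (369, [156, 175, 182]), (370, [155, 173, 183]), (371, [155, 173, 183]), (372, [158, 178, 185]), (373, [158, 176, 183]), (374, [151, 172, 182]), (375, [124, 163, 185]), (376, [118, 162, 187]), (377, [117, 164, 190]), (378, [70, 102, 121]), (379, [95, 138, 165]), (380, [102, 146, 171]), (381, [57, 82, 101]), (382, [67, 107, 143]), (383, [77, 115, 152]), (384, [81, 118, 154]), (385, [80, 117, 154])]
-25 [[355.1, 368.7], [357.0, 
[... 1412 characters left out ...]
8, 177, 187]), (357, [158, 176, 184]), (358, [160, 179, 187]), (359, [161, 182, 189]), (360, [156, 177, 185]), (361, [161, 177, 186]), (362, [159, 177, 185]), (363, [157, 176, 184]), (364, [159, 177, 186]), (365, [156, 175, 182]), (366, [157, 176, 185]), (367, [155, 175, 183]), (368, [157, 174, 184]), (369, [153, 173, 183]), (370, [155, 174, 183]), (371, [162, 180, 187]), (372, [159, 176, 185]), (373, [131, 163, 179]), (374, [108, 151, 176]), (375, [104, 149, 174]), (376, [83, 121, 144]), (377, [92, 128, 148]), (378, [106, 149, 174]), (379, [83, 118, 141]), (380, [64, 94, 124]), (381, [77, 113, 149]), (382, [71, 113, 151]), (383, [77, 115, 150]), (384, [77, 115, 153]), (385, [79, 116, 151])]
```

```bash
python3 -m pendant '[[0.1,0,-3,-0.2,-0.4,0.3,0.2],[0,0.05,-4.5,0,0,0,0.2],[0,0,-4.5,0,0,0,0.2],[0,0,-4.5,0,0,0,0.2],[0,0,-4,0,0,0,0.2],[0,0,-2.5,0,0,0,0.2],[0,0,0,0,0,0,0.2],[0,0,0,0,0,0,0.2]]'; python3 put.py -38 20
```

```text
time: 20.55
tool_pos: [0.4471, 0.3002, 0.0771]
ee_rot: [3.14, -0.003, 1.469]
wrist_force: [-0.4, -0.6, -0.4]
width: 0.0376
finger_force: 30.0
shift cm [-0.12  0.02 -1.61] turn deg [-0.14  0.13  0.05] t 20.55 tcp [0.4471 0.3002 0.0771]
```

```bash
python3 -m pendant '[[-0.05,0,-1,0,0,0,0.2],[0,0,-1,0,0,0,0.2],[0,0,-0.8,0,0,0,0.2],[0,0,0,0,0,0,0.2],[0,0,0,0,0,0,0.2]]'; python3 put.py -38 0;  python3 -m pendant '[[0,0,-0.4,0,0,0,0.2],[0,0,0,0,0,0,0.2],[0,0,0,0,0,0,0.2]]'; python3 put.py -38 0
```

```text
time: 21.05
tool_pos: [0.4457, 0.3016, 0.0486]
ee_rot: [3.14, -0.003, 1.471]
wrist_force: [-0.2, -0.3, -1.1]
width: 0.0375
finger_force: 30.0
shift cm [ 0.02 -0.11 -0.76] turn deg [-0.16  0.11 -0.08] t 21.05 tcp [0.4457 0.3016 0.0486]
time: 21.35
tool_pos: [0.4459, 0.3016, 0.0449]
ee_rot: [3.139, -0.003, 1.471]
wrist_force: [-0.8, -0.5, -0.8]
width: 0.0379
finger_force: 30.0
shift cm [ 0.   -0.12 -0.39] turn deg [-0.18  0.14 -0.08] t 21.35 tcp [0.4459 0.3016 0.0449]
```

Fits with no side force; lower until the floor carries it.

```bash
python3 -m pendant '[[0.05,-0.1,-0.2,0,0,0,0.2],[0,0,0,0,0,0,0.2],[0,0,0,0,0,0,0.2]]'|grep -E "pos|wrist"; python3 -m pendant '[[0,0,-0.1,0,0,0,0.2],[0,0,0,0,0,0,0.2]]'|grep -E "pos|wrist"; python3 -m pendant '[[0,0,-0.1,0,0,0,0.2],[0,0,0,0,0,0,0.2]]'|grep -E "pos|wrist"
```

```text
tool_pos: [0.4464, 0.3005, 0.0428]
wrist_force: [-0.2, -0.2, -1.0]
tool_pos: [0.4463, 0.3005, 0.0417]
wrist_force: [-0.1, -0.9, -0.1]
tool_pos: [0.4464, 0.3006, 0.0408]
wrist_force: [-0.4, -0.3, -1.5]
```

```bash
python3 -m pendant '[[0,0,-0.1,0,0,0,0.2],[0,0,0,0,0,0,0.2]]'|grep -E "pos|wrist"
python3 - <<'E'
from bench import robot,imaging
import numpy as np
f=[]
for i in range(4): imaging.snapshot("side"); f.append(robot.get_obs()["wrist_force"])
print(np.mean(f,0))
E
```

```text
tool_pos: [0.4466, 0.3006, 0.0404]
wrist_force: [-0.7, -1.7, 2.4]
[-0.96336192 -1.8325602   3.12123352]
```

```bash
python3 -m pendant '[[0,0,0.1,0,0,0,0.45],[0,0,0,0,0,0,0.5],[0,0,0,0,0,0,0.52],[0,0,1,0,0,0,0.52],[0,0,3,0,0,0,0.52],[0,0,4,0,0,0,0.52],[0,0,4.5,0,0,0,0.52],[0,0,4.5,0,0,0,0.52]]' && python3 -m pendant '[[-2,-4,3,0,0,0,0.52],[-2,-4,2,0,0,0,0.52],[-1,-4,0,0,0,0,0.52],[-1,-4,0,0,0,0,0.52],[0,-4,0,0,0,0,0.52],[0,0,0,0,0,0,0.52],[0,0,0,0,0,0,0.52]]'
python3 - <<'E'
from h import *
f={}
for n in("scene","side","wrist"): f[n]=imaging.snapshot(n)[:,:,::-1].copy(); cv2.imwrite(f"pics/end_{n}.png",f[n])
a=cv2.imread("pics/scene.png"); b=f["scene"]; t=res["tray"]
d=np.abs(a.astype(int)-b).max(2); m=(d>45).astype(np.uint8); m=cv2.morphologyEx(m,cv2.MORPH_OPEN,np.ones((3,3)))
n,l,s,c=cv2.connectedComponentsWithStats(m); print("changed regions",[x.tolist() for x in s[1:] if x[4]>20])
for z in(5,51): print("block pred scene",z,proj("scene",T(t,[[-82,-55,z],[-44,-55,z],[-44,55,z],[-82,55,z]])).round(1).tolist())
# light-wood/new-object outline at the tray
x0,y0=335,110; q=(d[y0:195,x0:430]>30).astype(np.uint8); q=cv2.morphologyEx(q,cv2.MORPH_OPEN,np.ones((3,3))); n,l,s,c=cv2.connectedComponentsWithStats(q); i=1+np.argmax(s[1:,4]); print(s[i],c[i]+[x0,y0])
h=cv2.convexHull(np.argwhere(l==i)[:,::-1].astype(np.int32)); print((cv2.approxPolyDP(h,2,True)[:,0]+[x0,y0]).tolist())
E
```

```text
time: 23.25
tool_pos: [0.4461, 0.3004, 0.213]
ee_rot: [3.139, -0.003, 1.471]
wrist_force: [0.6, -0.0, 0.0]
width: 0.0486
finger_force: 0.0
time: 23.95
tool_pos: [0.3879, 0.1031, 0.2594]
ee_rot: [3.138, -0.004, 1.469]
wrist_force: [-0.3, -0.1, -0.5]
width: 0.0488
finger_force: 0.0
changed regions [[0, 0, 116, 74, 4665], [154, 0, 21, 53, 312], [206, 0, 25, 40, 612], [306, 0, 7, 8, 44], [308, 22, 10, 10, 52], [310, 34, 8, 13, 85], [223, 50, 11, 9, 72], [266, 51, 72, 44, 1384], [191, 69, 55, 86, 2129], [136, 87, 11, 6, 43], [189, 86, 15, 10, 110], [288, 97, 9, 15, 115], [307, 105, 8, 14, 92], [159, 111, 7, 4, 23], [0, 118, 223, 154, 11519], [0, 140, 33, 38, 834], [358, 144, 19, 12, 86], [353, 151, 23, 15, 163], [108, 201, 146, 61, 3423], [310, 217, 37, 43, 721], [292, 251, 20, 29, 206]]
block pred scene 5 [[349.5, 164.3], [359.3, 169.7], [381.8, 154.2], [372.2, 149.3]]
block pred scene 51 [[350.4, 151.7], [360.4, 157.0], [383.4, 141.8], [373.5, 136.9]]
[ 18  29  27  27 359] [365.44011142 152.40111421]
[[379, 141], [374, 156], [361, 165], [353, 163], [355, 149], [371, 139]]
```

```bash
python3 -c "
from bench import robot
print(robot.close_job())"
```

```text
the job is handed in; nothing more can be done
None
```

The job is handed in at about 24 s: the stamp was struck, the mallet is back in its rest, and the block is in the tray's empty bay; I judged "all the way down" from wrist force and tool depth, since no mark showed on the block, and "flat" from contact height and image differences, not a final look.

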